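# Power down and clear the jammed test jig

### The job

Make the bench safe: in one unbroken finger drag along the switch bank, without lifting the hand away midway, sweep all of its paddle toggles off. Then take the wooden rod from its rest, push the jammed block out through the far end of the clear sleeve into the catch tray with it, never touching the block with the fingers, and lay the rod back in both saddles of its rest, about centred. Leave the other things on the bench where they are.

Things in the scene. Friction and masses are not known exactly. Their poses are not given: they have to be found in the camera images.
- bank: grey switch bank fixed on the table: box 100 (x) x 280 (y) x 44 mm high with four dark steel paddle toggles in a row along y. Origin at the centre of its underside, z up. Pivots at y = -105, -43, 19, 81 mm, 48 mm above the table. Every paddle is thrown off by pushing it to +y. A fingertip dragged to +y at 80 to 93 mm above the table throws standing paddles and clears thrown ones
- sw0 (a joint): angle of paddle 0 (counted from the bank's -y end): 0 = on, leaning to -y; 1.4 = off, lying to +y. 0.3 is upright. The heavy paddle (0.11 kg) falls to the stop on the side it leans to and stays there (near upright it may stay up); under 1 N at its top throws it. It always starts on, leaning back or nearly upright
- sw0_tip (a point): point near the top of paddle 0, on its centre line, 51 mm from its pivot. The paddle is 24 mm wide (along x), 10 mm thick. On: it leans 0.3 rad back to -y, top 97 mm above the table; off: it lies 1.1 rad over to +y, top 75 mm above the table
- sw1 (a joint): angle of paddle 1 (counted from the bank's -y end): 0 = on, leaning to -y; 1.4 = off, lying to +y. 0.3 is upright. The heavy paddle (0.11 kg) falls to the stop on the side it leans to and stays there (near upright it may stay up); under 1 N at its top throws it. It always starts on, leaning back or nearly upright
- sw1_tip (a point): point near the top of paddle 1, on its centre line, 51 mm from its pivot. The paddle is 24 mm wide (along x), 10 mm thick. On: it leans 0.3 rad back to -y, top 97 mm above the table; off: it lies 1.1 rad over to +y, top 75 mm above the table
- sw2 (a joint): angle of paddle 2 (counted from the bank's -y end): 0 = on, leaning to -y; 1.4 = off, lying to +y. 0.3 is upright. The heavy paddle (0.11 kg) falls to the stop on the side it leans to and stays there (near upright it may stay up); under 1 N at its top throws it. It starts anywhere: on, upright or off
- sw2_tip (a point): point near the top of paddle 2, on its centre line, 51 mm from its pivot. The paddle is 24 mm wide (along x), 10 mm thick. On: it leans 0.3 rad back to -y, top 97 mm above the table; off: it lies 1.1 rad over to +y, top 75 mm above the table
- sw3 (a joint): angle of paddle 3 (counted from the bank's -y end): 0 = on, leaning to -y; 1.4 = off, lying to +y. 0.3 is upright. The heavy paddle (0.11 kg) falls to the stop on the side it leans to and stays there (near upright it may stay up); under 1 N at its top throws it. It always starts on, leaning back or nearly upright
- sw3_tip (a point): point near the top of paddle 3, on its centre line, 51 mm from its pivot. The paddle is 24 mm wide (along x), 10 mm thick. On: it leans 0.3 rad back to -y, top 97 mm above the table; off: it lies 1.1 rad over to +y, top 75 mm above the table
- jig: test jig fixed on the table: aluminium base, clear square sleeve and black catch tray in line along x. Origin at the underside of the base below the middle of the sleeve, z up. Sleeve: 75 mm long (x -37.5 to 37.5 mm), open at both ends, inside 40 x 40 mm, walls 5 mm, its axis 75 mm and its top 100 mm above the table
- sleeve_in (a point): centre of the sleeve's entry mouth (jig's -x end, towards the robot), on its axis; axes as the jig's
- sleeve_out (a point): centre of the sleeve's far mouth (+x end), 75 mm from the entry; axes as the jig's
- tray (a point): centre of the tray's inner floor, 30 mm above the table (25 mm below the sleeve's floor); the tray is 120 mm long and 80 mm wide inside, from the sleeve's far mouth to its end wall; axes as the jig's
- plug: aluminium workpiece block, 50 (x) x 36 x 36 mm, about 0.18 kg, jammed inside the sleeve with its x along it; origin at its centre. It starts up to 8 mm either way from the sleeve's middle and slides under a push of 1 to 4 N
- rest: wooden rod rest fixed on the table, base 170 (x) x 45 x 10 mm, with two V saddles 14 mm wide at x = -70 and 70 mm, saddle tops about 60 mm high, rod lies along x; the stretch between them is free for the fingers. Origin at the centre of its underside, z up
- rod: round wooden push rod, 18 mm diameter, 200 mm long, about 45 g; origin at its centre, x along it. In the rest its axis is 55 mm above the table and parallel to the rest's x, its centre up to 10 mm from the rest's middle
- driver: bystander: screwdriver lying on the table beyond the task's things; origin at the underside of its middle, x along it
- wrench: bystander: steel wrench lying on the table; origin at the underside of its middle, x along it
- actuator: bystander: small aluminium pneumatic cylinder, 110 x 34 x 34 mm with a 50 mm piston rod at +x, lying; origin at the centre of the body's underside
- tape: bystander: white roll of tape lying flat, 90 mm diameter, 24 mm high; origin at the centre of its underside
- cup: bystander: white ceramic cup, 72 mm diameter, 90 mm tall, standing; origin at the centre of its underside
Things that resemble listed ones, but are neither listed nor needed, are in the scene too. There is more than one size of the rod; the one meant has the size given above. Several things look just like the rest: the one meant starts nearest to the robot's base.

How it is judged:
By the outcome, as a careful person would: the job done as asked, in the order asked, and still so for the second after the job is handed in, with the robot touching nothing.
It also fails if it takes over 64 s, if anything falls off the work surface, if the arm or the gripper's body presses on something with over 40 N, if the wrist force passes 120 N, or if a joint passes its speed limit or range.

### The arm

A 7-joint arm with a two-finger parallel gripper is mounted at the origin on the work surface. World frame = base frame: x ahead of the robot, y to its left, z up, the work surface at z = 0. Lengths are in mm, angles in rad, forces in N, time in s.
With the tool pointing down it reaches from about 400 to 875 mm from the base axis. Payload 4.4 kg.
Tool frame: the origin (TCP) lies midway between the tips of the shut fingers; the grasp point (between the pads) lies 19 mm behind it; z points along the fingers, y is the line along which they close (so a half turn about z gives the same grasp; the last joint's range is limited). The gripper opens to 85 mm and grips with 20 to 120 N. Pads are 22 mm wide; open, the fingers measure 114 mm over their backs; the gripper's body (76 mm by 85 mm) begins 54 mm behind the grasp point. The pads swing forward as they close: fully open they stand 13 mm farther back than shut.
Start: joints at [1.251, 0.628, 0.038, 1.517, -0.027, 0.996, -0.02], TCP at [163.234, -629.184, 192.013] pointing down, gripper open.
Joint ranges: [-3.06, 3.06], [-0.37, 2.12], [-1.25, 1.32], [0.18, 2.47], [-1.1, 4.24], [0.23, 1.98], [-2.94, 2.94]. Speed limits (rad/s): [2.57, 2.57, 3.14, 3.14, 3.14, 3.14, 3.14].

### API

Orientations are given as [roll, pitch, yaw] about the fixed x, y, z axes, in that order (R = Rz(yaw) Ry(pitch) Rx(roll)).
In Python, from cell import ctrl gives the robot as it stands. The module is installed in compiled form; this text tells all that it offers.
- The arm moves only by the tool step_arm, never from a script. Its argument "commands" is one flat list of numbers, 7 for each row, row after row: the shift along the tool's x, y, z in cm, then the turn, a rotation vector about the tool's x, y, z in rad, then the opening, from 0 (shut) to 1 (fully open). A call has 1 to 10 rows; each row is the pose to reach, as a shift and turn from the pose commanded when the call began, along the tool's axes at that moment; what a row does not reach only later rows make up. A row lasts 1/10 s, in which the tool goes at most 50 mm and 8.59 degrees, less where a joint would pass 70% of its speed; a pose out of reach is approached as far as the arm can. A call with a gripper value outside its range is refused whole. The fingers move at their own pace and stop on an object; the grip force is fixed at half the most. Time passes only in rows, so rows that repeat a pose let the fingers close. It gives the time, the measured TCP pose, the force, the opening and the grip force at its end, in the units of the state.
- ctrl.read_state(): the state, without advancing time (a new reading comes with each control period).
- ctrl.get_image(name): name is "scene" or "top" or "wrist"; returns a dict with "image" (400x640x3 uint8, red, green, blue), "range_z" (400x640 float32, mm along the optical axis (not along the pixel's ray), 0 where there is no reading), "vfov" (degrees; the focal length in pixels is half the picture's height over the tangent of half this angle, whatever the lens; pixels are square), "cx", "cy" (the principal point, pixels), "world_to_cam" (4x4, takes a point from world to camera coordinates). Camera axes: x right, y down, z forward; pixel columns grow to the right and rows downward; lengths in mm; the calibration is good to about 2 mm. A picture is of the moment at which its call begins.
- ctrl.finish_job(): hands the job in; it is judged then, once.
The state is a dict: "clock": time; "qpos": joint angles; "qd": joint speeds; "tau": joint torques, N m; "eef_pos": TCP position; "tool_rot": TCP orientation; "force": force on the tool from outside, world axes, zero at the start; "torque": the same for the moment, N m; "width": finger opening in mm; "gripper_force": force on a finger pad.
Only numpy, scipy, OpenCV 4.12 (cv2) and the standard library are available. Lean on these libraries where they do the work, as an engineer would, in place of code of your own. Each camera call takes 0.05 s, during which the arm holds its last target. There are 200 camera calls.

## Working session

There is one attempt and no reset: what is moved stays moved. The work goes in short steps, Python scripts to look and compute and a tool call to move; the robot and the scene stay as the last step left them, time stands still between calls to the robot, and variables do not carry over. Pictures are saved under pics/ and viewed, at most 10 in all, crops included, and the job is handed in when it is done.

Besides the shell and the picture viewer there is one more tool, called after "Call:" as name(argument=value, ...) on one line, values as JSON. step_arm: Moves the arm, as the interface text tells. Its arguments: {"type":"object","properties":{"commands":{"type":"array"}},"required":["commands"]}

```bash
mkdir -p pics; cat > h.py <<'E'
import numpy as np,cv2
from cell import ctrl
def grab(n,save=None):
    d=ctrl.get_image(n)
    if save: cv2.imwrite(f'pics/{save}.png',d['image'][:,:,::-1])
    d['f']=200/np.tan(np.radians(d['vfov'])/2)
    return d
def cloud(d):
    z=d['range_z'].astype(float);v,u=np.mgrid[:400,:640]
    P=np.stack([(u-d['cx'])/d['f']*z,(v-d['cy'])/d['f']*z,z,np.ones_like(z)],-1)
    W=P@np.linalg.inv(d['world_to_cam']).T
    W[z==0]=np.nan
    return W[...,:3]
E
python3 - <<'E'
from h import *
for n in('scene','top'):
    d=grab(n,n+'0');np.savez(n+'0.npz',**d);print(n,d['vfov'],np.linalg.inv(d['world_to_cam']).round(2).tolist())
s=ctrl.read_state();print(s)
E
```

```text
scene 49.892441422173476 [[-0.83, 0.48, -0.29, 908.09], [0.56, 0.72, -0.42, 458.17], [0.01, -0.51, -0.86, 1166.63], [0.0, 0.0, 0.0, 1.0]]
top 43.69602389079118 [[0.03, -0.99, 0.14, 319.01], [-1.0, -0.03, -0.0, -47.42], [0.01, -0.14, -0.99, 1700.95], [0.0, 0.0, 0.0, 1.0]]
{'clock': 0.1, 'qpos': array([ 1.25115373,  0.62925163,  0.03846349,  1.51827646, -0.02696827,
        0.99632568, -0.02001097]), 'qd': array([-9.69674188e-05, -1.60875815e-03,  1.73577284e-04, -1.57447802e-03,
        5.23510254e-04, -8.15282577e-04, -2.84647172e-03]), 'tau': array([ 2.91044344e-03, -5.64526391e+01,  1.22994907e+00, -1.93972349e+01,
        1.11362227e-02,  5.53643345e-03, -7.74275406e-06]), 'eef_pos': array([ 163.07765593, -628.54722046,  191.18007258]), 'tool_rot': array([-3.13985080e+00,  5.55739339e-05,  2.53833585e-01]), 'force': array([ 0.1691579 , -0.1549021 , -0.21819083]), 'torque': array([-0.00999842, -0.01297974,  0.06768217]), 'gripper_force': 0.0, 'width': 85.46897292993371}
```

View pics/top0.png

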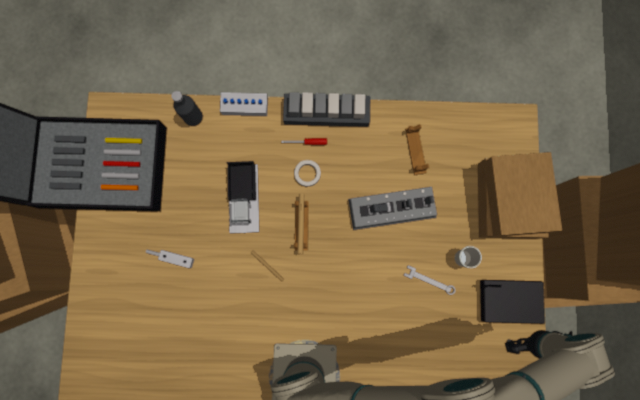

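View pics/scene0.png

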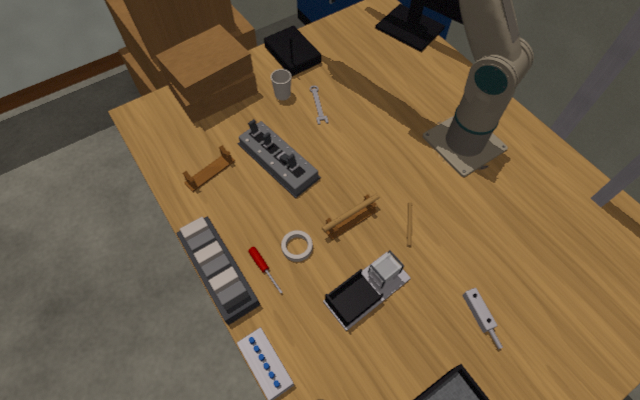

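The top view shows the bank at (393,207), the jig with sleeve at (240,210) and tray at (242,180), and the tape at (307,173).
- **Rod:** the candidates are the thick rod in a rest at (302,224) and a thinner loose stick at (267,265).
- **Rest:** the candidates are (302,224) and an empty one at (416,149). The one at (302,224) is nearest the base and carries the rod, so I choose it.

```bash
cat > m.py <<'E'
from h import *
def rect(W,lo,hi,box,name):
    x0,x1,y0,y1=box
    m=(W[...,2]>lo)&(W[...,2]<hi)&(W[...,0]>x0)&(W[...,0]<x1)&(W[...,1]>y0)&(W[...,1]<y1)
    P=W[m]
    if len(P)<5: print(name,'few',len(P));return
    (c,s,a)=cv2.minAreaRect(P[:,:2].astype(np.float32))
    print(name,len(P),'c',np.round(c,1),'s',np.round(s,1),'a',round(a,2),'z',np.median(P[:,2]).round(1))
    return P
E
python3 - <<'E'
from m import *
Ws={}
for n in('top','scene'):
    d=dict(np.load(n+'0.npz'));W=cloud(d);Ws[n]=W
T=Ws['top']
for uv in[(393,207),(302,224),(242,198),(240,210),(242,180),(267,265),(307,173),(416,149)]:print(uv,T[uv[1],uv[0]].round(0))
c=T[207,393];r=T[224,302];j=T[210,240]
for n,W in Ws.items():
    print(n)
    rect(W,38,49,(c[0]-130,c[0]+130,c[1]-180,c[1]+180),'bank')
    P=rect(W,52,75,(c[0]-100,c[0]+100,c[1]-180,c[1]+180),'pad_lo')
    P=rect(W,75,105,(c[0]-100,c[0]+100,c[1]-180,c[1]+180),'pad_hi')
    rect(W,57,72,(r[0]-130,r[0]+130,r[1]-60,r[1]+60),'rod')
    rect(W,94,105,(j[0]-100,j[0]+100,j[1]-100,j[1]+100),'sleeve')
    rect(W,20,110,(j[0]-60,j[0]+200,j[1]-100,j[1]+80),'jig')
    rect(W,4,15,(r[0]-130,r[0]+130,r[1]-70,r[1]+60),'restbase')
d=dict(np.load('top0.npz'));im=d['image'][:,:,::-1]
a=cv2.resize(im[180:240,340:450],None,fx=6,fy=6,interpolation=2)
b=cv2.resize(im[150:260,215:325],None,fx=5,fy=5,interpolation=2)
e=np.zeros((560,800,3),np.uint8);a=cv2.resize(a,(660,360))
sc=dict(np.load('scene0.npz'))['image'][:,:,::-1]
e[:280,:440]=cv2.resize(im[175:245,340:450],(440,280),interpolation=2)
e[280:560,:440]=cv2.resize(sc[115:199,225:357],(440,280),interpolation=2)
e[:360,440:800]=cv2.resize(im[150:260,215:325],(360,360),interpolation=2)
cv2.imwrite('pics/crop1.png',e)
E
```

```text
(393, 207) [ 561. -281.   45.]
(302, 224) [494.  22.  60.]
(242, 198) [580. 230.  30.]
(240, 210) [530. 223.  95.]
(242, 180) [640. 232.  37.]
(267, 265) [nan nan nan]
(307, 173) [680.  13.  -6.]
(416, 149) [ 773. -364.    8.]
top
bank 1739 c [ 591.  -277.3] s [162.7 279.5] a 11.42 z 43.8
pad_lo 216 c [ 561.3 -279.8] s [ 93.4 269.9] a 10.32 z 59.5
pad_hi 126 c [ 566.  -305.4] s [ 24.4 203.4] a 9.7 z 93.0
rod 307 c [494.5  25.4] s [199.3  43.4] a 0.66 z 62.5
sleeve 304 c [527.8 224.5] s [76.  55.3] a 1.81 z 100.0
jig 1540 c [593.5 225.7] s [209.9  95.5] a 4.28 z 36.3
restbase 596 c [494.1  17. ] s [129.6 258.3] a 89.84 z 6.7
scene
bank 1817 c [ 565.5 -281.4] s [102.9 280. ] a 9.48 z 43.7
pad_lo 220 c [ 567.  -293.2] s [ 29.1 201.8] a 9.66 z 62.1
pad_hi 171 c [ 569.1 -304.6] s [ 26.3 204.8] a 9.64 z 89.8
rod 370 c [496.4  27.6] s [200.9  40.5] a 0.72 z 61.6
sleeve 536 c [529.5 224.1] s [76.3 56.1] a 3.79 z 100.0
jig 2496 c [595.6 228.9] s [208.9  90.9] a 3.96 z 35.7
restbase 510 c [493.6  15.9] s [127.5 259.2] a 89.93 z 8.8
```

View pics/crop1.png

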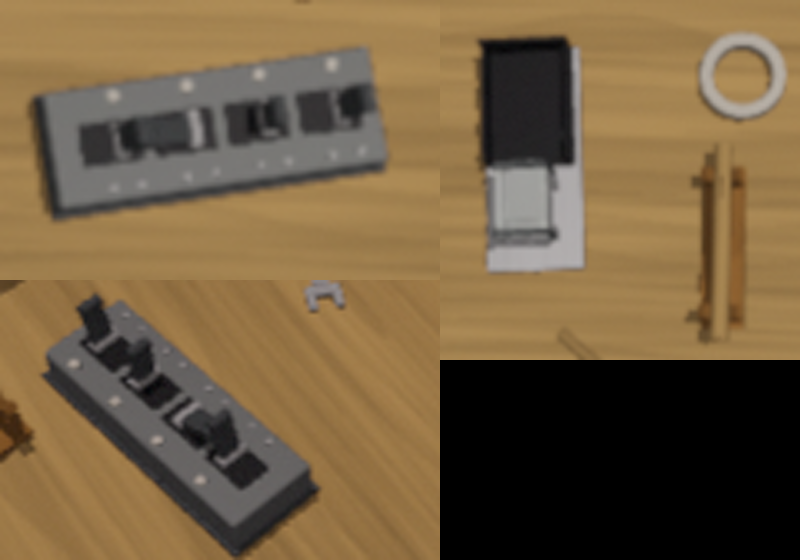

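The crop shows paddles 0 and 1 on, 2 lying off and 3 about upright. The thick rod lies in both saddles, and the sleeve and tray are clear. Next I plan the approach to the bank's -y end.

```bash
cat > p.py <<'E'
from h import *
from scipy.spatial.transform import Rotation as R
def plan(pos,rpy,ref=None):
    s=ctrl.read_state()
    R0=R.from_euler('xyz',s['tool_rot']);p0=s['eef_pos']
    d=R0.inv().apply(np.array(pos,float)-p0)/10; w=(R0.inv()*R.from_euler('xyz',rpy)).as_rotvec()
    print('at',p0.round(1),s['tool_rot'].round(3),'w',round(s['width'],1),'F',s['force'].round(1),'t',round(s['clock'],2))
    print('move',d.round(2),w.round(3))
E
python3 - <<'E'
from p import *
T=cloud(dict(np.load('top0.npz')))
def mx(x0,x1,y0,y1):
    m=(T[...,0]>x0)&(T[...,0]<x1)&(T[...,1]>y0)&(T[...,1]<y1);print((x0,x1,y0,y1),np.nanmax(T[...,2][m]).round(0))
mx(500,720,-500,-440);mx(500,720,-560,-500);mx(500,720,-620,-560);mx(380,500,-560,-430);mx(250,400,-620,-430)
b=np.array([566,-281.]);y=.1676
ux=np.array([np.cos(y),np.sin(y)]);uy=np.array([-np.sin(y),np.cos(y)])
# paddles in bank frame
P=T[(T[...,2]>80)&(abs(T[...,0]-566)<90)&(abs(T[...,1]+281)<170)]
q=(P[:,:2]-b);X=q@ux;Y=q@uy
for pv in(-105,-43,19,81):
    k=abs(Y-pv)<25;print(pv,k.sum(), X[k].mean().round(1) if k.any() else '',Y[k].mean().round(1) if k.any() else '')
for yy in(-165,165):print(b+uy*yy)
s=b+uy*-165
plan([*s,192],[np.pi,0,y]);
E
```

```text
(500, 720, -500, -440) 12.0
(500, 720, -560, -500) 13.0
(500, 720, -620, -560) 180.0
(380, 500, -560, -430) 97.0
(250, 400, -620, -430) 164.0
-105 38 -3.7 -116.9
-43 33 -4.2 -45.8
19 0  
81 37 -4.3 67.9
[ 593.52471601 -443.68801434]
[ 538.47528399 -118.31198566]
at [ 163.1 -628.5  191.2] [-3.14   0.     0.254] w 85.5 F [ 0.2 -0.2 -0.2] t 0.1
move [46.31 -7.08 -0.07] [-0.002  0.     0.086]
```

Call:
step_arm(commands=[45.8, -7.2, -2, 0, 0, 0.086, 0, 45.8, -7.2, -2, 0, 0, 0.086, 0, 45.8, -7.2, -2, 0, 0, 0.086, 0, 45.8, -7.2, -2, 0, 0, 0.086, 0, 45.8, -7.2, -2, 0, 0, 0.086, 0, 45.8, -7.2, -2, 0, 0, 0.086, 0, 45.8, -7.2, -2, 0, 0, 0.086, 0, 45.8, -7.2, -2, 0, 0, 0.086, 0, 45.8, -7.2, -2, 0, 0, 0.086, 0, 45.8, -7.2, -2, 0, 0, 0.086, 0])

```text
clock: 1.1
eef_pos: [595.5, -437.8, 211.0]
tool_rot: [-3.138, -0.005, 0.177]
force: [1.1, 0.3, -0.1]
width: -0.0
gripper_force: 0.0
```

```bash
cat > b.py <<'E'
from p import *
b=np.array([566,-281.]);y=.1676
ux=np.array([np.cos(y),np.sin(y)]);uy=np.array([-np.sin(y),np.cos(y)])
def bp(Y,z):
    plan([*(b+uy*Y-3*ux),z],[np.pi,0,y])
E
python3 -c "
from b import *
bp(-165,87);bp(165,87)"
```

```text
at [ 595.5 -437.8  211. ] [-3.138 -0.005  0.177] w -0.0 F [ 1.1  0.3 -0.1] t 1.1
move [-0.66  0.59 12.4 ] [-0.004 -0.005  0.009]
at [ 595.5 -437.8  211. ] [-3.138 -0.005  0.177] w -0.0 F [ 1.1  0.3 -0.1] t 1.1
move [ -0.37 -32.41  12.52] [-0.004 -0.005  0.009]
```

Call:
step_arm(commands=[-0.6, 0.6, 6, 0, 0, 0.01, 0, -0.6, 0.6, 12.4, 0, 0, 0.01, 0, -0.6, 0.6, 12.4, 0, 0, 0.01, 0, -0.6, 0.6, 12.4, 0, 0, 0.01, 0, -0.6, 0.6, 12.4, 0, 0, 0.01, 0, -0.6, 0.6, 12.4, 0, 0, 0.01, 0])

```text
clock: 1.7
eef_pos: [585.0, -452.7, 90.6]
tool_rot: [3.139, -0.003, 0.158]
force: [0.7, 0.1, 0.5]
width: -0.3
gripper_force: 0.0
```

```bash
python3 -c "
from b import *
bp(-165,87);bp(165,87)"
```

```text
at [ 585.  -452.7   90.6] [ 3.139e+00 -3.000e-03  1.580e-01] w -0.3 F [0.7 0.1 0.5] t 1.7
move [ 0.68 -0.75  0.36] [ 0.003 -0.003 -0.01 ]
at [ 585.  -452.7   90.6] [ 3.139e+00 -3.000e-03  1.580e-01] w -0.3 F [0.7 0.1 0.5] t 1.7
move [  0.35 -33.75   0.26] [ 0.003 -0.003 -0.01 ]
```

Call:
step_arm(commands=[0, 0, 0, 0, 0, 0, 0, 0, 0, 0, 0, 0, 0, 0, 0, 0, 0, 0, 0, 0, 0])

```text
clock: 2.0
eef_pos: [584.0, -451.7, 89.2]
tool_rot: [3.141, -0.001, 0.158]
force: [-0.4, -0.0, 0.2]
width: 0.1
gripper_force: 0.0
```

```bash
python3 -c "
from b import *
bp(-165,87);bp(165,87)"
```

```text
at [ 584.  -451.7   89.2] [ 3.141e+00 -1.000e-03  1.580e-01] w 0.1 F [-0.4 -0.   0.2] t 2.0
move [ 0.76 -0.64  0.22] [ 0.001 -0.001 -0.01 ]
at [ 584.  -451.7   89.2] [ 3.141e+00 -1.000e-03  1.580e-01] w 0.1 F [-0.4 -0.   0.2] t 2.0
move [  0.44 -33.64   0.18] [ 0.001 -0.001 -0.01 ]
```

Call:
step_arm(commands=[0.7, -1.6, 0.2, 0, 0, -0.01, 0, 0.7, -3.4, 0.2, 0, 0, -0.01, 0, 0.7, -5.2, 0.2, 0, 0, -0.01, 0, 0.6, -7, 0.2, 0, 0, -0.01, 0, 0.6, -8.8, 0.2, 0, 0, -0.01, 0, 0.6, -10.6, 0.2, 0, 0, -0.01, 0, 0.6, -12.4, 0.2, 0, 0, -0.01, 0, 0.6, -14.2, 0.2, 0, 0, -0.01, 0, 0.6, -16, 0.2, 0, 0, -0.01, 0, 0.6, -17.8, 0.2, 0, 0, -0.01, 0])

```text
clock: 3.0
eef_pos: [561.7, -272.1, 86.1]
tool_rot: [-3.141, -0.0, 0.169]
force: [0.4, 0.3, 0.7]
width: -0.0
gripper_force: 0.0
```

Call:
step_arm(commands=[0, -1.8, 0, 0, 0, 0, 0, 0, -3.6, 0, 0, 0, 0, 0, 0, -5.4, 0, 0, 0, 0, 0, 0, -7.2, 0, 0, 0, 0, 0, 0, -9, 0, 0, 0, 0, 0, 0, -10.8, 0, 0, 0, 0, 0, 0, -12.6, 0, 0, 0, 0, 0, 0, -14.4, 0, 0, 0, 0, 0, 0, -16, 0, 0, 0, 0, 0, 0, -16, 0, 0, 0, 0, 0])

```text
clock: 4.0
eef_pos: [534.4, -113.5, 86.0]
tool_rot: [-3.14, 0.0, 0.172]
force: [0.6, 0.2, -0.2]
width: 0.1
gripper_force: 0.0
```

```bash
python3 -c "
from b import *
bp(165,87);plan([490,-10,240],[np.pi,0,np.pi/2+.01]);plan([490,-10,240],[np.pi,0,.01])
print(ctrl.read_state()['qpos'].round(2))
sc=grab('scene')['image'][:,:,::-1]
cv2.imwrite('pics/sw1.png',cv2.resize(sc[105:255,220:420],(800,600),interpolation=2))
"
```

```text
at [ 534.4 -113.5   86. ] [-3.14   0.     0.172] w 0.1 F [ 0.6  0.2 -0.2] t 4.0
move [ 0.02  0.54 -0.1 ] [-0.002  0.     0.004]
at [ 534.4 -113.5   86. ] [-3.14   0.     0.172] w 0.1 F [ 0.6  0.2 -0.2] t 4.0
move [ -2.62 -10.98 -15.38] [-2.000e-03 -1.000e-03 -1.409e+00]
at [ 534.4 -113.5   86. ] [-3.14   0.     0.172] w 0.1 F [ 0.6  0.2 -0.2] t 4.0
move [ -2.62 -10.98 -15.38] [-0.002  0.001  0.162]
[ 0.1   0.63  0.09  1.91 -0.09  0.61 -1.15]
```

View pics/sw1.png

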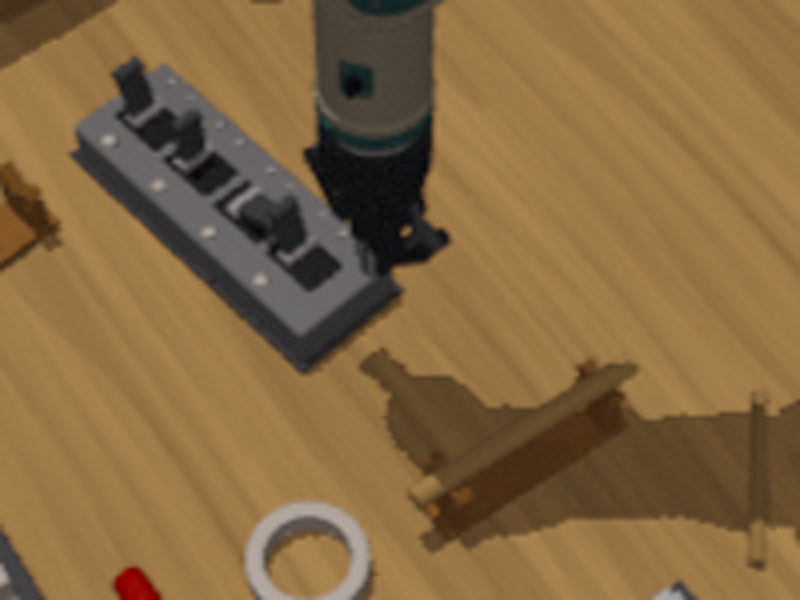

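The paddles still stand as before (tops at about (130,70), (190,125) and (290,205)), and no force was felt. The finger is at the bank's +y end. I'll check where the finger really ran compared with the measured points.

```bash
python3 - <<'E'
from b import *
s=ctrl.read_state();print(s['eef_pos'],s['width'])
for n in('scene','top'):
    d=grab(n);W=cloud(d)
    q=W[...,:2]-b;X=q@ux;Y=q@uy;Z=W[...,2]
    for pv in(-105,-43,19,81):
        k=(abs(Y-pv)<30)&(abs(X)<30)&(Z>72)&(Z<110)
        if k.any():print(n,pv,k.sum(),'X',X[k].min().round(),X[k].max().round(),'Y',Y[k].mean().round(1),'ztop',np.percentile(Z[k],98).round())
    k=(Y>115)&(Y<250)&(abs(X)<60)&(Z>60)&(Z<115)
    if k.any():print(n,'finger',k.sum(),'X',X[k].min().round(),X[k].max().round(),'Y',Y[k].min().round(),Y[k].max().round(),'z',Z[k].min().round())
    uvw=d['world_to_cam']@np.r_[s['eef_pos'],1];print(n,'tcp px',d['f']*uvw[0]/uvw[2]+d['cx'],d['f']*uvw[1]/uvw[2]+d['cy'],'z',uvw[2])
    cv2.imwrite(f'pics/chk_{n}.png',d['image'][:,:,::-1]);np.savez(n+'1.npz',**d)
E
```

```text
[ 534.86722305 -115.6034319    86.09432949] 0.3223373323442447
scene -105 62 X -13.0 13.0 Y -114.9 ztop 101.0
scene -43 61 X -13.0 12.0 Y -43.5 ztop 100.0
scene 81 63 X -13.0 10.0 Y 70.0 ztop 100.0
scene tcp px 313.70512413992077 178.23390251557493 z 1278.2643740197907
top -105 47 X -15.0 8.0 Y -116.0 ztop 101.0
top -43 38 X -16.0 8.0 Y -45.4 ztop 103.0
top 19 3 X -17.0 4.0 Y 48.1 ztop 80.0
top 81 55 X -16.0 8.0 Y 67.2 ztop 101.0
top tcp px 344.2609553701244 211.7607762330258 z 1629.1694612285482
```

```bash
python3 - <<'E'
from b import *
d=np.load('scene1.npz');im=d['image'][:,:,::-1][130:195,285:350];a=cv2.resize(im,(540,540),interpolation=2);a=np.clip(a*2.5,0,255).astype(np.uint8)
cv2.imwrite('pics/fin.png',a)
W=cloud(dict(d))
for v in range(150,190,3):print(v,[W[v,u,2].round(0) for u in range(300,346,3)])
E
```

```text
150 [np.float64(198.0), np.float64(266.0), np.float64(277.0), np.float64(279.0), np.float64(277.0), np.float64(279.0), np.float64(277.0), np.float64(272.0), np.float64(261.0), np.float64(2.0), np.float64(3.0), np.float64(-3.0), np.float64(4.0), np.float64(-0.0), np.float64(-1.0), np.float64(-0.0)]
153 [np.float64(4.0), np.float64(195.0), np.float64(259.0), np.float64(261.0), np.float64(264.0), np.float64(267.0), np.float64(265.0), np.float64(260.0), np.float64(249.0), np.float64(2.0), np.float64(0.0), np.float64(-4.0), np.float64(1.0), np.float64(-1.0), np.float64(-0.0), np.float64(2.0)]
156 [np.float64(46.0), np.float64(184.0), np.float64(208.0), np.float64(207.0), np.float64(230.0), np.float64(228.0), np.float64(240.0), np.float64(247.0), np.float64(238.0), np.float64(0.0), np.float64(1.0), np.float64(-0.0), np.float64(-5.0), np.float64(-2.0), np.float64(-2.0), np.float64(-1.0)]
159 [np.float64(44.0), np.float64(47.0), np.float64(174.0), np.float64(195.0), np.float64(222.0), np.float64(214.0), np.float64(227.0), np.float64(236.0), np.float64(229.0), np.float64(1.0), np.float64(-7.0
[... 2295 characters left out ...]
at64(-3.0), np.float64(1.0), np.float64(6.0), np.float64(2.0), np.float64(3.0), np.float64(-2.0), np.float64(1.0), np.float64(3.0)]
186 [np.float64(40.0), np.float64(22.0), np.float64(12.0), np.float64(-1.0), np.float64(0.0), np.float64(-5.0), np.float64(4.0), np.float64(0.0), np.float64(3.0), np.float64(-1.0), np.float64(1.0), np.float64(-9.0), np.float64(6.0), np.float64(0.0), np.float64(-3.0), np.float64(5.0)]
189 [np.float64(23.0), np.float64(5.0), np.float64(4.0), np.float64(1.0), np.float64(1.0), np.float64(-1.0), np.float64(0.0), np.float64(-3.0), np.float64(1.0), np.float64(-3.0), np.float64(-1.0), np.float64(2.0), np.float64(1.0), np.float64(-4.0), np.float64(3.0), np.float64(-2.0)]
```

View pics/fin.png

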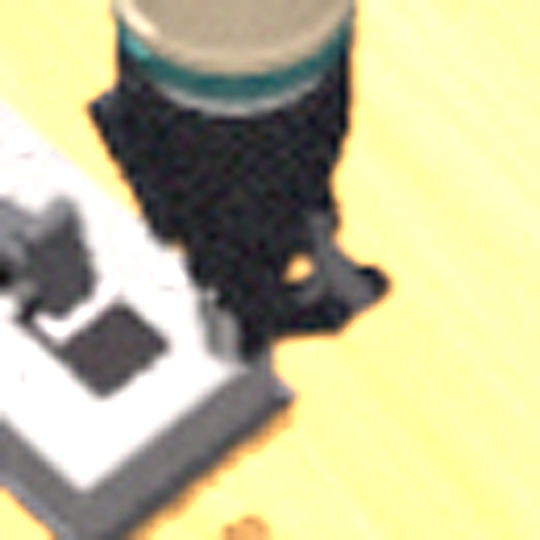

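```bash
python3 - <<'E'
from b import *
s=ctrl.read_state();print(s['eef_pos'].round(1),s['qpos'].round(2))
for n in('scene','top'):
    d=dict(np.load(n+'1.npz'));W=cloud(d);c=np.linalg.inv(d['world_to_cam'])[:3,3]
    m=(W[...,2]>120)&(W[...,2]<330)&(abs(W[...,0]-500)<150)&(abs(W[...,1]+110)<150)
    for lo in range(120,330,30):
        k=m&(W[...,2]>=lo)&(W[...,2]<lo+30)
        if k.any():
            P=W[k];print(n,lo,k.sum(),P.min(0).round(),P.max(0).round(),P.mean(0).round())
E
```

```text
[ 535.1 -117.8   86.2] [ 0.11  0.63  0.09  1.91 -0.09  0.61 -1.15]
scene 120 29 [ 532. -126.  127.] [547. -99. 150.] [ 543. -109.  141.]
scene 150 63 [ 522. -147.  151.] [553. -83. 180.] [ 543. -109.  170.]
scene 180 126 [ 513. -164.  180.] [558. -59. 210.] [ 546. -111.  195.]
scene 210 173 [ 513. -175.  210.] [558. -53. 240.] [537. -85. 222.]
scene 240 118 [ 511. -134.  241.] [573. -76. 270.] [547. -87. 260.]
scene 270 249 [ 509. -131.  270.] [574. -76. 300.] [551. -92. 288.]
scene 300 156 [ 507. -134.  300.] [574. -77. 330.] [551. -91. 317.]
top 180 1 [535. -55. 207.] [535. -55. 207.] [535. -55. 207.]
top 210 19 [ 515. -178.  212.] [537. -55. 224.] [529. -78. 218.]
```

The cameras put the fingertip at z≈125, while the arm reports 86. I'll cross-check with the wrist camera's depth.

```bash
python3 - <<'E'
from b import *
d=grab('wrist','wr1');W=cloud(d);np.savez('wr1.npz',**d)
s=ctrl.read_state()
print(d['vfov'],np.linalg.inv(d['world_to_cam']).round(2).tolist(),s['eef_pos'])
print('range',np.nanmin(d['range_z'][d['range_z']>0]),d['range_z'].max(),(d['range_z']==0).mean())
Z=W[...,2];h=np.histogram(Z[~np.isnan(Z)],bins=range(-60,200,10));print(list(zip(h[1],h[0])))
q=W[...,:2]-b;Y=q@uy;X=q@ux
k=(abs(X)<40)&(Y>0)&(Y<130)&(abs(Z-44)<40);print('bank area z',np.median(Z[k]),k.sum())
E
```

```text
64.51973019557339 [[0.17, -0.95, -0.27, 604.47], [-0.99, -0.16, -0.05, -106.1], [0.0, 0.28, -0.96, 268.61], [0.0, 0.0, 0.0, 1.0]] [ 535.05180579 -118.21335842   86.11114562]
range 58.087566 339.3321 0.00390625
[(np.int64(-60), np.int64(0)), (np.int64(-50), np.int64(0)), (np.int64(-40), np.int64(0)), (np.int64(-30), np.int64(0)), (np.int64(-20), np.int64(0)), (np.int64(-10), np.int64(29748)), (np.int64(0), np.int64(124947)), (np.int64(10), np.int64(8047)), (np.int64(20), np.int64(3892)), (np.int64(30), np.int64(1019)), (np.int64(40), np.int64(30141)), (np.int64(50), np.int64(5449)), (np.int64(60), np.int64(7557)), (np.int64(70), np.int64(835)), (np.int64(80), np.int64(527)), (np.int64(90), np.int64(925)), (np.int64(100), np.int64(0)), (np.int64(110), np.int64(0)), (np.int64(120), np.int64(17)), (np.int64(130), np.int64(447)), (np.int64(140), np.int64(647)), (np.int64(150), np.int64(652)), (np.int64(160), np.int64(1058)), (np.int64(170), np.int64(3685)), (np.int64(180), np.int64(6634))]
bank area z 45.0893547310626 17176
```

View pics/wr1.png

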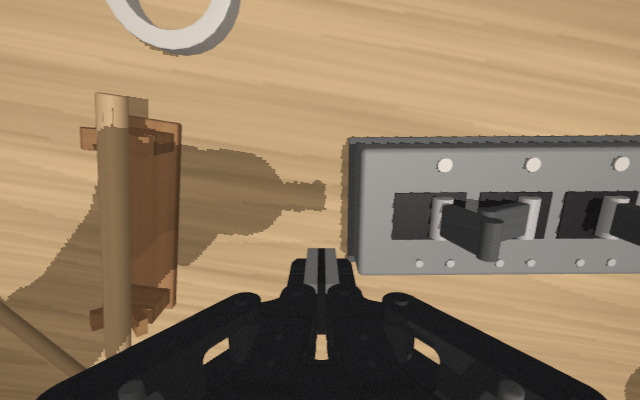

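The wrist view shows the shut fingertips at (322,250), well above the bank, with the paddles still standing. So the real tip is higher than reported. I'll measure that offset.

```bash
python3 - <<'E'
from b import *
s=ctrl.read_state();p=s['eef_pos'];R0=R.from_euler('xyz',s['tool_rot']);print(p.round(1),s['tool_rot'].round(3))
for f,n in(('wr1','wrist'),('scene1','scene')):
    d=dict(np.load(f+'.npz'));W=cloud(d)
    m=(W[...,2]>100)&(W[...,2]<160)&(np.linalg.norm(W[...,:2]-p[:2],axis=-1)<60)
    P=W[m];L=R0.inv().apply(P-p)
    for a in range(-80,-10,5):
        k=(L[:,2]>=a)&(L[:,2]<a+5)
        if k.any():print(n,a,k.sum(),'x',L[k,0].min().round(1),L[k,0].max().round(1),'y',L[k,1].min().round(1),L[k,1].max().round(1))
d=dict(np.load('wr1.npz'));W=cloud(d)
for v in(246,250,254,260,270,280):print(v,[W[v,u].round(0).tolist() for u in(300,314,322,330,345)])
for t in(0,-20,-40):
    q=d['world_to_cam']@np.r_[R0.apply([0,0,t])+p,1];print(t,d['f']*q[:2]/q[2]+[d['cx'],d['cy']])
E
```

```text
[ 535.1 -118.2   86.1] [ 3.141 -0.     0.166]
wrist -75 191 x 6.6 11.8 y -14.0 13.0
wrist -70 384 x 6.3 11.8 y -14.1 13.0
wrist -65 342 x 6.0 11.8 y -14.1 13.0
wrist -60 312 x 6.0 11.6 y -14.2 13.1
wrist -55 290 x 6.3 11.8 y -14.2 13.1
wrist -50 205 x 6.0 11.6 y -13.2 12.0
wrist -45 39 x 10.5 11.4 y -6.9 5.8
scene -75 6 x 7.0 13.0 y -16.1 0.1
scene -70 7 x 7.5 14.7 y -16.0 -4.5
scene -65 7 x 3.0 13.3 y -17.0 9.1
scene -60 7 x 3.9 11.9 y -16.4 9.2
scene -55 10 x -0.3 13.0 y -17.5 9.0
scene -50 4 x 8.4 12.6 y -12.9 0.6
scene -45 2 x 8.5 9.5 y -9.7 -8.7
246 [[490.0, -106.0, 0.0], [492.0, -119.0, 1.0], [493.0, -126.0, 0.0], [495.0, -133.0, 1.0], [497.0, -147.0, 1.0]]
250 [[486.0, -107.0, 1.0], [545.0, -113.0, 132.0], [546.0, -117.0, 132.0], [546.0, -120.0, 132.0], [493.0, -147.0, 1.0]]
254 [[482.0, -107.0, 0.0], [546.0, -113.0, 138.0], [546.0, -116.0, 137.0], [547.0, -120.0, 137.0], [489.0, -148.0, 1.0]]
260 [[540.0, -107.0, 135.0], [545.0, -113.0, 143.0], [546.0, -116.0, 144.0], [546.0, -120.0, 143.0], [544.0, -128.0, 134.0]]
270 [[540.0, -108.0, 144.0], [546.0, -113.0, 153.0], [546.0, -116.0, 152.0], [547.0, -120.0, 153.0], [543.0, -127.0, 144.0]]
280 [[540.0, -108.0, 153.0], [546.0, -113.0, 161.0], [546.0, -116.0, 160.0], [546.0, -119.0, 160.0], [544.0, -126.0, 153.0]]
0 [321.57040338 236.10776941]
-20 [321.60363174 249.16344762]
-40 [321.64502025 265.42530825]
```

The true fingertip sits 43 mm behind the reported TCP along the tool axis, while x and y are right. The first pass ran above the paddles and touched nothing. I'll go back high and sweep 43 mm lower.

```bash
python3 -c "
from b import *
bp(-165,110);bp(-165,44)"
```

```text
at [ 535.1 -118.2   86.1] [ 3.141 -0.     0.166] w -0.2 F [-1.  -0.1  0.6] t 4.2
move [ 0.08 33.07 -2.35] [ 0.001 -0.    -0.001]
at [ 535.1 -118.2   86.1] [ 3.141 -0.     0.166] w -0.2 F [-1.  -0.1  0.6] t 4.2
move [ 0.07 33.06  4.25] [ 0.001 -0.    -0.001]
```

Call:
step_arm(commands=[0, 4, -2.5, 0, 0, 0, 0, 0.1, 9, -2.5, 0, 0, 0, 0, 0.1, 14, -2.5, 0, 0, 0, 0, 0.1, 19, -2.5, 0, 0, 0, 0, 0.1, 24, -2.5, 0, 0, 0, 0, 0.1, 29, -2.5, 0, 0, 0, 0, 0.1, 33, -2.5, 0, 0, 0, 0, 0.1, 33, -2.5, 0, 0, 0, 0, 0.1, 33, -2.5, 0, 0, 0, 0, 0.1, 33, -2.5, 0, 0, 0, 0])

```text
clock: 5.2
eef_pos: [590.8, -440.8, 110.6]
tool_rot: [-3.14, -0.0, 0.168]
force: [1.0, 0.4, 0.1]
width: -0.2
gripper_force: 0.0
```

Call:
step_arm(commands=[0, 0, 3.5, 0, 0, 0, 0, 0, 0, 6.6, 0, 0, 0, 0, 0, 0, 6.6, 0, 0, 0, 0, 0, 0, 6.6, 0, 0, 0, 0, 0, 0, 6.6, 0, 0, 0, 0, 0, 0, 6.6, 0, 0, 0, 0])

```text
clock: 5.8
eef_pos: [592.3, -442.8, 47.4]
tool_rot: [3.139, -0.003, 0.168]
force: [0.1, 0.6, 0.9]
width: -0.4
gripper_force: 0.0
```

```bash
python3 - <<'E'
from b import *
bp(-165,44);bp(165,44)
d=grab('wrist','wr2');W=cloud(d);s=ctrl.read_state();p=s['eef_pos'];R0=R.from_euler('xyz',s['tool_rot'])
print(d['range_z'][246:256,322])
print([R0.inv().apply(W[v,322]-p).round(1).tolist() for v in(248,250,252,256)],[W[v,322].round(1).tolist() for v in(248,250,252,256)])
E
```

```text
at [ 592.3 -442.8   47.4] [ 3.139e+00 -3.000e-03  1.680e-01] w -0.4 F [0.1 0.6 0.9] t 5.8
move [-0.2   0.11  0.34] [ 0.003 -0.003  0.001]
at [ 592.3 -442.8   47.4] [ 3.139e+00 -3.000e-03  1.680e-01] w -0.4 F [0.1 0.6 0.9] t 5.8
move [ -0.18 -32.89   0.25] [ 0.003 -0.003  0.001]
[246.92215 245.99664 149.69682 148.93881 146.09387 146.0776  145.24207
 144.65134 142.55524 143.5815 ]
[[11.1, 0.6, -44.1], [11.7, 0.6, -47.7], [11.1, 0.6, -48.8], [11.1, 0.5, -53.2]] [[603.0, -441.4, 91.3], [603.5, -441.3, 94.8], [603.0, -441.4, 95.9], [603.0, -441.4, 100.3]]
```

The tip is now at true z≈88, inside the band. Sweeping.

Call:
step_arm(commands=[0, -1.6, 0.1, 0, 0, 0, 0, 0, -3.4, 0.1, 0, 0, 0, 0, 0, -5.2, 0.1, 0, 0, 0, 0, 0, -7, 0.1, 0, 0, 0, 0, 0, -8.8, 0.1, 0, 0, 0, 0, 0, -10.6, 0.1, 0, 0, 0, 0, 0, -12.4, 0.1, 0, 0, 0, 0, 0, -14.2, 0.1, 0, 0, 0, 0, 0, -16, 0.1, 0, 0, 0, 0, 0, -17.8, 0.1, 0, 0, 0, 0])

```text
clock: 6.85
eef_pos: [561.8, -266.3, 45.2]
tool_rot: [3.141, -0.002, 0.168]
force: [0.2, -0.3, -0.1]
width: -0.1
gripper_force: 0.0
```

Call:
step_arm(commands=[0, -1.8, 0, 0, 0, 0, 0, 0, -3.6, 0, 0, 0, 0, 0, 0, -5.4, 0, 0, 0, 0, 0, 0, -7.2, 0, 0, 0, 0, 0, 0, -9, 0, 0, 0, 0, 0, 0, -10.8, 0, 0, 0, 0, 0, 0, -12.6, 0, 0, 0, 0, 0, 0, -14.4, 0, 0, 0, 0, 0, 0, -15.2, 0, 0, 0, 0, 0, 0, -15.2, 0, 0, 0, 0, 0])

```text
clock: 7.85
eef_pos: [535.5, -114.8, 43.9]
tool_rot: [-3.141, 0.0, 0.17]
force: [-0.1, -0.1, 0.8]
width: 0.0
gripper_force: 0.0
```

```bash
python3 - <<'E'
from b import *
bp(165,44)
plan([494,25,180],[np.pi,0,np.pi/2]);
for n in('scene','top'):
    d=grab(n);W=cloud(d)
    q=W[...,:2]-b;X=q@ux;Y=q@uy;Z=W[...,2]
    for pv in(-105,-43,19,81):
        k=(Y-pv>-28)&(Y-pv<34)&(abs(X)<18)&(Z>55)&(Z<110)
        if k.any():print(n,pv,k.sum(),'Ymax',Y[k].max().round(1),'z',Z[k].max().round(),'Yat',Y[k][Z[k].argmax()].round())
E
```

```text
at [ 535.5 -114.8   43.9] [-3.141  0.     0.17 ] w 0.0 F [-0.1 -0.1  0.8] t 7.85
move [-0.07  0.4  -0.01] [-0.001  0.     0.003]
at [ 535.5 -114.8   43.9] [-3.141  0.     0.17 ] w 0.0 F [-0.1 -0.1  0.8] t 7.85
move [ -1.73 -14.49 -13.59] [-1.0e-03 -0.0e+00 -1.4e+00]
scene -105 46 Ymax -71.9 z 72.0 Yat -72.0
scene -43 76 Ymax -9.3 z 77.0 Yat -66.0
scene 19 86 Ymax 52.3 z 80.0 Yat 4.0
scene 81 88 Ymax 114.5 z 77.0 Yat 60.0
top -105 69 Ymax -71.3 z 78.0 Yat -72.0
top -43 88 Ymax -9.6 z 83.0 Yat -67.0
top 19 90 Ymax 52.8 z 81.0 Yat -3.0
top 81 69 Ymax 106.7 z 78.0 Yat 58.0
```

All four paddles now lie off: their tops are at z≤~80 and their ends about 34 to 45 mm to the +y side. Now the rod and jig fits.

```bash
python3 - <<'E'
from b import *
def fit(P,name):
    c=P[:,:2].mean(0);u,sv,vt=np.linalg.svd(P[:,:2]-c,full_matrices=False);a=vt[0]*np.sign(vt[0][0]);t=(P[:,:2]-c)@a;w=(P[:,:2]-c)@np.array([-a[1],a[0]])
    print(name,len(P),'yaw',np.arctan2(a[1],a[0]).round(4),'mid',(c+a*(t.max()+t.min())/2).round(1),'len',np.ptp(t).round(1),'wid',np.ptp(w).round(1),'z',np.percentile(P[:,2],[50,98]).round(1))
for n in('wr1','top0','scene0'):
    W=cloud(dict(np.load(n+'.npz')))
    m=(W[...,2]>58)&(W[...,2]<70)&(abs(W[...,0]-494)<125)&(abs(W[...,1]-25)<40)
    P=W[m]
    # keep points near the ridge line
    for _ in range(3):
        c=np.median(P[:,:2],0);u,sv,vt=np.linalg.svd(P[:,:2]-c,full_matrices=False);w=(P[:,:2]-c)@vt[1];P=P[abs(w-np.median(w))<10]
    fit(P,n)
    if n!='wr1':
        m=(W[...,2]>97)&(W[...,2]<104)&(abs(W[...,0]-529)<60)&(abs(W[...,1]-224)<60);P=W[m];fit(P,'sleeve '+n);print(cv2.minAreaRect(P[:,:2].astype(np.float32)))
        m=(W[...,2]>24)&(W[...,2]<36)&(abs(W[...,0]-600)<130)&(abs(W[...,1]-230)<80);print('tray',cv2.minAreaRect(W[m][:,:2].astype(np.float32)))
    m=(W[...,2]>6)&(W[...,2]<14)&(abs(W[...,0]-494)<110)&(abs(W[...,1]-20)<50);print('base',m.sum(),cv2.minAreaRect(W[m][:,:2].astype(np.float32)))
E
```

```text
wr1 6467 yaw 0.0116 mid [497.2  23.4] len 198.0 wid 16.5 z [63.4 65.4]
base 7137 ((495.65362548828125, 22.60280990600586), (170.16513061523438, 40.508033752441406), 1.0516761541366577)
top0 260 yaw 0.0174 mid [494.5  25.7] len 199.3 wid 18.1 z [63.  69.2]
sleeve top0 237 yaw 0.0153 mid [526.  223.1] len 72.5 wid 55.2 z [100.5 103.8]
((525.9561767578125, 224.5856475830078), (72.22411346435547, 55.27174758911133), 1.6090500354766846)
tray ((622.0716552734375, 228.41375732421875), (148.23716735839844, 88.64392852783203), 2.9327609539031982)
base 295 ((494.9479675292969, 19.565078735351562), (97.51313018798828, 219.1454620361328), 88.10000610351562)
scene0 327 yaw 0.0106 mid [496.4  27.7] len 200.9 wid 17.8 z [62.  66.8]
sleeve scene0 463 yaw 0.0523 mid [529.5 224.7] len 76.1 wid 56.1 z [100.1 103.7]
((529.5003051757812, 224.52479553222656), (76.20122528076172, 55.72431564331055), 3.315429449081421)
tray ((599.6951904296875, 230.38156127929688), (200.107421875, 89.67598724365234), 3.472912073135376)
base 389 ((504.76873779296875, 18.208274841308594), (167.2047882080078, 91.59457397460938), 11.05302619934082)
```

```bash
python3 -c "
from p import *
plan([481,25,95],[np.pi,0,.013])"
```

```text
at [ 535.9 -117.4   44.1] [ 3.141 -0.     0.168] w -0.2 F [-0.  -0.6 -0.5] t 7.95
move [ -3.04 -14.95  -5.11] [ 0.001 -0.     0.155]
```

Call:
step_arm(commands=[0, -1, -3, 0, 0, 0, 1, -1, -4, -5.1, 0, 0, 0.05, 1, -2, -8, -5.1, 0, 0, 0.1, 1, -3, -12, -5.1, 0, 0, 0.155, 1, -3, -15, -5.1, 0, 0, 0.155, 1, -3, -15, -5.1, 0, 0, 0.155, 1, -3, -15, -5.1, 0, 0, 0.155, 1, -3, -15, -5.1, 0, 0, 0.155, 1])

```text
clock: 8.75
eef_pos: [481.9, 24.3, 95.1]
tool_rot: [3.141, -0.001, 0.01]
force: [0.6, -0.1, 0.4]
width: 85.7
gripper_force: 0.0
```

```bash
python3 - <<'E'
from p import *
d=grab('wrist','wr3');np.savez('wr3.npz',**d);W=cloud(d)
m=(W[...,2]>59)&(W[...,2]<70)&(abs(W[...,0]-494)<125)&(abs(W[...,1]-25)<14);P=W[m]
print(m.sum(),np.polyfit(P[:,0],P[:,1],1),P.min(0).round(1),P.max(0).round(1),np.percentile(P[:,2],98))
x0=np.array([420,460,500,540,580]);print([(x,((P[abs(P[:,0]-x)<5][:,1].min()+P[abs(P[:,0]-x)<5][:,1].max())/2).round(1)) for x in x0 if (abs(P[:,0]-x)<5).any()])
plan([481,25,-7],[np.pi,0,.013])
E
```

```text
6408 [1.22501665e-02 2.00238827e+01] [396.1  11.2  59. ] [595.9  35.4  66.7] 65.25978458198699
[(np.int64(420), np.float64(25.1)), (np.int64(460), np.float64(25.8)), (np.int64(500), np.float64(26.1)), (np.int64(540), np.float64(26.8)), (np.int64(580), np.float64(27.4))]
at [481.8  24.2  95.1] [ 3.141e+00 -1.000e-03  1.000e-02] w 85.7 F [-0.1 -0.2  0.8] t 8.8
move [-0.08 -0.09 10.21] [ 0.001 -0.001 -0.003]
```

View pics/wr3.png

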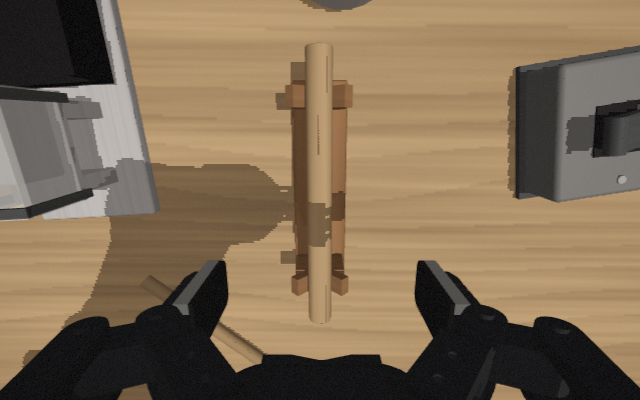

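The wrist view shows the rod lying in both saddles, from (319,45) to (319,320), centred between the open fingers. It measures 200 mm long with its centre at about (496, 26). Descend and grip.

Call:
step_arm(commands=[-0.1, -0.2, 4, 0, 0, 0, 1, -0.1, -0.2, 8, 0, 0, 0, 1, -0.1, -0.2, 10.2, 0, 0, 0, 1, -0.1, -0.2, 10.2, 0, 0, 0, 1, -0.1, -0.2, 10.2, 0, 0, 0, 1, -0.1, -0.2, 10.2, 0, 0, 0, 1])

```text
clock: 9.4
eef_pos: [481.4, 27.5, -5.8]
tool_rot: [3.141, -0.002, 0.012]
force: [-0.6, 0.2, 0.1]
width: 85.6
gripper_force: 0.0
```

Call:
step_arm(commands=[0, 0, 0, 0, 0, 0, 0, 0, 0, 0, 0, 0, 0, 0, 0, 0, 0, 0, 0, 0, 0, 0, 0, 0, 0, 0, 0, 0, 0, 0, 0, 0, 0, 0, 0, 0, 0, 0, 0, 0, 0, 0])

```text
clock: 10.0
eef_pos: [480.4, 25.5, -6.5]
tool_rot: [3.139, -0.001, 0.011]
force: [-1.2, -6.3, 5.4]
width: 16.2
gripper_force: 58.3
```

Call:
step_arm(commands=[0, 0, -2, 0, 0, 0, 0, 0, 0, -5, 0, 0, 0, 0, 0, 0, -8, 0, 0, 0, 0, 0, 0, -10, 0, 0, 0, 0, 0, 0, -10, 0, 0, 0, 0, 0, 0, -10, 0, 0, 0, 0])

```text
clock: 10.6
eef_pos: [480.1, 28.3, 93.1]
tool_rot: [-3.141, -0.0, 0.013]
force: [0.6, 0.0, -0.6]
width: 16.1
gripper_force: 58.5
```

```bash
python3 - <<'E'
from p import *
d=grab('wrist','wr4');np.savez('wr4.npz',**d);W=cloud(d);s=ctrl.read_state();p=s['eef_pos'];print(p.round(1),s['tool_rot'].round(3),s['width'],s['force'].round(1))
m=(W[...,2]>130)&(abs(W[...,1]-p[1])<9)&(W[...,0]>p[0]+20);P=W[m]
print(m.sum(),P.min(0).round(1),P.max(0).round(1));
for x in(510,530,550,570,590):
    k=abs(P[:,0]-x)<5
    if k.any():print(x,'ztop',np.percentile(P[k,2],98).round(1),'y',P[k,1].mean().round(1))
S=cloud(grab('scene'))
m=(S[...,2]>140)&(S[...,2]<175)&(abs(S[...,1]-p[1])<14)&(abs(S[...,0]-490)<130);Q=S[m];print('scene',Q.min(0).round(),Q.max(0).round())
# sleeve from wrist earlier/now
for n in('wr3','wr4'):
    W=cloud(dict(np.load(n+'.npz')))
    m=(W[...,2]>60)&(W[...,2]<108)&(W[...,1]>170)&(W[...,0]<600);Q=W[m]
    if len(Q):print(n,'sleeve',len(Q),Q.min(0).round(1),Q.max(0).round(1),cv2.minAreaRect(Q[Q[:,2]>96][:,:2].astype(np.float32)) if (Q[:,2]>96).sum()>9 else '')
    m=(W[...,2]>6)&(W[...,2]<40)&(W[...,1]>140)&(W[...,0]<700)&(W[...,0]>450);Q=W[m]
    # right edge of the jig's base
    e=[(x,Q[abs(Q[:,0]-x)<3][:,1].min()) for x in range(480,640,20) if (abs(Q[:,0]-x)<3).sum()>3];e=np.array(e);print(np.round(e,1).tolist(),np.median(Q[:,2]),np.polyfit(e[:,0],e[:,1],1))
E
```

```text
[479.5  28.2  92.5] [-3.142e+00  1.000e-03  1.300e-02] 16.307836981334724 [-0.2  0.1 -0.7]
11791 [499.5  19.2 153.9] [587.5  37.2 229.2]
510 ztop 164.4 y 28.6
530 ztop 164.5 y 28.9
550 ztop 164.5 y 29.0
570 ztop 164.6 y 29.2
590 ztop 163.6 y 28.0
scene [397.  14. 144.] [597.  42. 175.]
wr3 sleeve 8538 [491.8 181.1  60. ] [599.7 212.3 105.1] ((527.890380859375, 197.84329223632812), (19.499418258666992, 74.51469421386719), 82.65499114990234)
[[480.0, 170.3], [500.0, 171.2], [520.0, 172.9], [540.0, 174.0], [560.0, 175.2], [580.0, 176.7], [600.0, 178.0], [620.0, 179.5]] 13.441963574209865 [6.63740139e-02 1.38222015e+02]
wr4 sleeve 9127 [491.2 181.5  60. ] [600.  215.6 105.3] ((526.5371704101562, 196.65780639648438), (22.193679809570312, 77.00523376464844), 77.92404174804688)
[[480.0, 170.1], [500.0, 171.3], [520.0, 172.9], [540.0, 174.2], [560.0, 175.3], [580.0, 176.9], [600.0, 178.0], [620.0, 179.3]] 13.438843601337453 [6.60395697e-02 1.38428831e+02]
```

```bash
python3 - <<'E'
from p import *
plan([359,213.3,92],[np.pi,0,.066])
E
```

```text
at [479.3  28.1  92.1] [3.141e+00 2.000e-03 1.300e-02] w 16.4 F [0.5 1.1 0.4] t 10.7
move [-11.79 -18.67   0.03] [ 0.     0.002 -0.053]
```

Call:
step_arm(commands=[-2, -3, 0, 0, 0, -0.01, 0, -5, -7.4, 0, 0, 0, -0.02, 0, -8, -12, 0, 0, 0, -0.04, 0, -10.5, -16.2, 0, 0, 0, -0.053, 0, -11.8, -18.7, 0, 0, 0, -0.053, 0, -11.8, -18.7, 0, 0, 0, -0.053, 0, -11.8, -18.7, 0, 0, 0, -0.053, 0, -11.8, -18.7, 0, 0, 0, -0.053, 0])

```text
clock: 11.5
eef_pos: [360.1, 212.3, 92.5]
tool_rot: [3.14, 0.001, 0.064]
force: [1.0, 0.3, -0.0]
width: 16.2
gripper_force: 58.6
```

```bash
python3 - <<'E'
from p import *
d=grab('wrist','wr5');np.savez('wr5.npz',**d);W=cloud(d);plan([359,213.3,12],[np.pi,0,.066])
print(ctrl.read_state()['qpos'].round(2))
m=(W[...,2]>150)&(W[...,2]<170)&(W[...,0]>400);P=W[m];print('rod',P.min(0).round(1),P.max(0).round(1),np.polyfit(P[:,0],P[:,1],1))
m=(W[...,2]>96)&(W[...,2]<106)&(W[...,0]>460)&(W[...,0]<640);Q=W[m];print('sleeve top',m.sum(),Q.min(0).round(1),Q.max(0).round(1),cv2.minAreaRect(Q[:,:2].astype(np.float32)))
E
```

```text
at [360.3 212.   92.6] [3.14  0.    0.063] w 16.2 F [-0.5 -0.2 -0.4] t 11.55
move [-0.12 -0.14  8.06] [ 0.001  0.    -0.003]
[-0.75  0.5   0.22  2.24 -0.25  0.43 -1.85]
rod [400.  206.3 152.8] [467.7 228.5 165.6] [6.32010914e-02 1.89853057e+02]Traceback (most recent call last):
  File "<stdin>", line 5, in <module>
    return umr_minimum(a, axis, None, out, keepdims, initial, where)
ValueError: zero-size array to reduction operation minimum which has no identity
```

View pics/wr5.png

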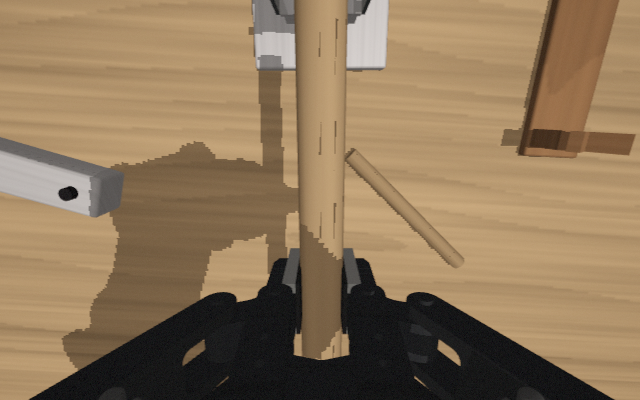

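The wrist view shows the rod held straight ahead (top at (321,0)) pointing at the jig. The loose stick at (400,205) and the actuator at (50,190) stay below. Lower to the sleeve axis height.

Call:
step_arm(commands=[-0.1, -0.1, 3, 0, 0, 0, 0, -0.1, -0.1, 6, 0, 0, 0, 0, -0.1, -0.1, 8, 0, 0, 0, 0, -0.1, -0.1, 8, 0, 0, 0, 0, -0.1, -0.1, 8, 0, 0, 0, 0, -0.1, -0.1, 8, 0, 0, 0, 0])

```text
clock: 12.15
eef_pos: [359.2, 213.6, 13.0]
tool_rot: [3.141, 0.0, 0.064]
force: [0.4, -1.1, -0.2]
width: 16.6
gripper_force: 58.6
```

```bash
python3 - <<'E'
from p import *
d=grab('wrist','wr6');W=cloud(d);
j=.066;ex=np.array([np.cos(j),np.sin(j)]);ey=np.array([-ex[1],ex[0]]);c=np.array([528.5,224.5])
plan([*(c+ex*-169.5),12],[np.pi,0,j]);plan([*(c+ex*(50-117)),12],[np.pi,0,j])
m=(W[...,2]>70)&(W[...,2]<90)&(W[...,0]>400)&(W[...,0]<485);P=W[m];print('rod',P.min(0).round(1),P.max(0).round(1),np.polyfit(P[:,0],P[:,1],1),np.percentile(P[:,2],98))
q=W[...,:2]-c;X=q@ex;Y=q@ey;Z=W[...,2]
for lo,hi in((20,60),(85,96),(96,106)):
    k=(X>-60)&(X<45)&(abs(Y)<45)&(Z>lo)&(Z<hi)
    if k.any():print(lo,k.sum(),'X',np.percentile(X[k],[1,50,99]).round(1),'Y',np.percentile(Y[k],[0.5,50,99.5]).round(1))
S=cloud(grab('scene'));T=cloud(grab('top'))
for n,V in(('s',S),('t',T)):
    q=V[...,:2]-c;X=q@ex;Y=q@ey;Z=V[...,2];k=(abs(X)<60)&(abs(Y)<45)&(Z>97)&(Z<104);print(n,'X',np.percentile(X[k],[1,99]).round(1),'Y',np.percentile(Y[k],[1,99]).round(1))
    k=(X>50)&(X<150)&(abs(Y)<60)&(Z>26)&(Z<80);print(n,'tray Y',np.percentile(Y[k],[1,99]).round(1),'X',np.percentile(X[k],[1,99]).round(1))
E
```

```text
at [359.3 213.9  13.3] [-3.142 -0.     0.064] w 16.4 F [ 0.4 -0.7 -1. ] t 12.2
move [0.01 0.06 0.13] [-0.    -0.    -0.002]
at [359.3 213.9  13.3] [-3.142 -0.     0.064] w 16.4 F [ 0.4 -0.7 -1. ] t 12.2
move [10.26  0.05  0.13] [-0.    -0.    -0.002]
rod [400.  207.6  73.2] [466.9 229.7  85.4] [6.28818913e-02 1.91300645e+02] 84.44535965786687
s X [-35.   38.6] Y [-26.   25.2]
s tray Y [-44.2  45.1] X [ 50.9 148.9]
t X [-38.7  33.9] Y [-25.3  24.5]
t tray Y [-45.4  43.6] X [ 50.7 149.1]
```

The rod is on the sleeve axis to within 1 mm. Pushing.

Call:
step_arm(commands=[1, 0, 0.1, 0, 0, 0, 0, 2, 0, 0.1, 0, 0, 0, 0, 2.7, 0, 0.1, 0, 0, 0, 0, 3.4, 0, 0.1, 0, 0, 0, 0, 4.1, 0, 0.1, 0, 0, 0, 0, 4.8, 0, 0.1, 0, 0, 0, 0, 5.5, 0, 0.1, 0, 0, 0, 0, 6.2, 0, 0.1, 0, 0, 0, 0, 6.9, 0, 0.1, 0, 0, 0, 0, 7.6, 0, 0.1, 0, 0, 0, 0])

```text
clock: 13.3
eef_pos: [435.1, 219.6, 12.0]
tool_rot: [-3.142, -0.0, 0.066]
force: [-0.3, 0.1, 0.7]
width: 16.4
gripper_force: 58.6
```

Call:
step_arm(commands=[0.7, 0, 0, 0, 0, 0, 0, 1.4, 0, 0, 0, 0, 0, 0, 2.1, 0, 0, 0, 0, 0, 0, 2.8, 0, 0, 0, 0, 0, 0, 2.8, 0, 0, 0, 0, 0, 0, 2.8, 0, 0, 0, 0, 0, 0, 2.8, 0, 0, 0, 0, 0, 0])

```text
clock: 14.0
eef_pos: [461.9, 221.3, 12.0]
tool_rot: [3.142, 0.001, 0.066]
force: [-0.1, -0.4, -0.9]
width: 16.4
gripper_force: 58.6
```

```bash
python3 - <<'E'
from p import *
j=.066;ex=np.array([np.cos(j),np.sin(j)]);ey=np.array([-ex[1],ex[0]]);c=np.array([528.5,224.5])
plan([*(c+ex*-175),12],[np.pi,0,j])
for n in('scene','top'):
    d=grab(n,'push_'+n);V=cloud(d);q=V[...,:2]-c;X=q@ex;Y=q@ey;Z=V[...,2]
    k=(X>40)&(X<155)&(abs(Y)<38)&(Z>40)&(Z<100);print(n,k.sum(),'X',np.percentile(X[k],[1,50,99]).round(1),'Y',np.percentile(Y[k],[1,50,99]).round(1),'Z',np.percentile(Z[k],[5,50,95]).round(1))
im=cv2.imread('pics/push_scene.png')[235:345,310:430];cv2.imwrite('pics/push_crop.png',cv2.resize(im,(600,550),interpolation=2))
E
```

```text
at [461.9 221.3  12. ] [3.142e+00 1.000e-03 6.600e-02] w 16.4 F [-0.1 -0.4 -0.9] t 14.0
move [-10.84   0.12   0.  ] [ 0.     0.001 -0.   ]
scene 300 X [41.1 82.1 98.9] Y [-20.2   0.8  16. ] Z [46.8 78.2 82.9]
top 166 X [ 43.3  73.  101.4] Y [-21.6  -4.1  14. ] Z [43.5 78.9 85.5]
```

View pics/push_crop.png

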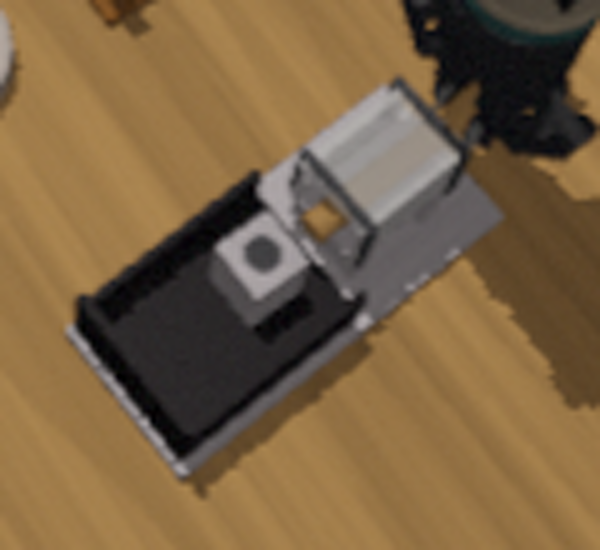

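The block stands in the tray at (258,270), clear of the sleeve, and the rod tip shows in the far mouth at (322,220). Withdraw along the axis, then raise.

Call:
step_arm(commands=[-1.5, 0, 0, 0, 0, 0, 0, -3, 0, 0, 0, 0, 0, 0, -4.5, 0, 0, 0, 0, 0, 0, -6, 0, 0, 0, 0, 0, 0, -7.5, 0, 0, 0, 0, 0, 0, -9, 0, 0, 0, 0, 0, 0, -10.4, 0, 0, 0, 0, 0, 0, -10.4, 0, 0, 0, 0, 0, 0, -10.4, 0, 0, 0, 0, 0, 0, -10.4, 0, 0, 0, 0, 0, 0])

```text
clock: 15.1
eef_pos: [360.1, 214.8, 12.1]
tool_rot: [-3.141, -0.002, 0.065]
force: [0.0, -0.2, 1.2]
width: 16.4
gripper_force: 58.6
```

Call:
step_arm(commands=[0, 0, -2, 0, 0, 0, 0, 0, 0, -5, 0, 0, 0, 0, 0, 0, -8, 0, 0, 0, 0, 0, 0, -8, 0, 0, 0, 0, 0, 0, -8, 0, 0, 0, 0, 0, 0, -8, 0, 0, 0, 0])

```text
clock: 15.7
eef_pos: [358.4, 214.4, 91.4]
tool_rot: [3.141, 0.001, 0.066]
force: [-0.7, 0.4, -0.9]
width: 16.1
gripper_force: 58.6
```

```bash
python3 - <<'E'
from p import *
plan([479.5,26,92],[np.pi,0,.012])
d=grab('wrist');W=cloud(d);m=(W[...,2]>150)&(W[...,2]<170)&(W[...,0]>400);P=W[m];print('rod',P.min(0).round(1),P.max(0).round(1),np.polyfit(P[:,0],P[:,1],1))
for n in('scene','top'):
    S=cloud(grab(n));p=ctrl.read_state()['eef_pos'];m=(S[...,2]>145)&(S[...,2]<172)&(abs(S[...,1]-p[1]-.066*(S[...,0]-p[0]))<12)&(abs(S[...,0]-370)<130);Q=S[m];print('scene rod',Q.min(0).round(),Q.max(0).round())
E
```

```text
at [358.4 214.4  91.4] [3.141e+00 1.000e-03 6.600e-02] w 16.1 F [-0.7  0.4 -0.9] t 15.7
move [10.84 19.6  -0.06] [0.001 0.001 0.054]
rod [400.  208.6 151.1] [466.4 231.  164.1] [6.45655272e-02 1.91623252e+02]
scene rod [344. 204. 147.] [477. 231. 172.]
scene rod [276. 200. 146.] [472. 228. 170.]
```

Call:
step_arm(commands=[2, 3.4, 0, 0, 0, 0.01, 0, 4.4, 8, 0, 0, 0, 0.03, 0, 6.8, 12.4, 0, 0, 0, 0.054, 0, 9.2, 16.6, 0, 0, 0, 0.054, 0, 10.9, 19.6, 0, 0, 0, 0.054, 0, 10.9, 19.6, 0, 0, 0, 0.054, 0, 10.9, 19.6, 0, 0, 0, 0.054, 0, 10.9, 19.6, 0, 0, 0, 0.054, 0, 10.9, 19.6, 0, 0, 0, 0.054, 0, 10.9, 19.6, 0, 0, 0, 0.054, 0])

```text
clock: 16.85
eef_pos: [479.8, 27.4, 91.9]
tool_rot: [-3.141, 0.001, 0.014]
force: [0.4, -0.5, 0.2]
width: 16.2
gripper_force: 58.7
```

```bash
python3 - <<'E'
from p import *
d=grab('wrist');W=cloud(d);m=(W[...,2]>148)&(W[...,2]<170)&(W[...,0]>515);P=W[m];print('rod',P.min(0).round(1),P.max(0).round(1),np.polyfit(P[:,0],P[:,1],1))
m=(W[...,2]>6)&(W[...,2]<14)&(W[...,0]>520)&(abs(W[...,1]-20)<50)&(W[...,0]<600);Q=W[m];print('base',Q.min(0).round(1),Q.max(0).round(1))
plan([479.8,26,-6],[np.pi,0,.012])
E
```

```text
rod [515.   19.1 151.6] [587.5  38.2 164.5] [1.52057675e-02 2.02272969e+01]
base [520.    4.    7.4] [580.1  49.4  12.3]
at [480.   27.2  92. ] [-3.141  0.     0.014] w 16.1 F [ 0.7 -0.2 -0.2] t 16.9
move [-0.01  0.12  9.8 ] [-0.     0.     0.002]
```

Call:
step_arm(commands=[0, 0.14, 3, 0, 0, 0, 0, 0, 0.14, 6, 0, 0, 0, 0, 0, 0.14, 8, 0, 0, 0, 0, 0, 0.14, 9, 0, 0, 0, 0, 0, 0.14, 9.4, 0, 0, 0, 0, 0, 0.14, 9.7, 0, 0, 0, 0, 0, 0.14, 9.8, 0, 0, 0, 0, 0, 0.14, 9.8, 0, 0, 0, 0])

```text
clock: 17.7
eef_pos: [480.9, 24.8, -5.4]
tool_rot: [-3.142, -0.001, 0.012]
force: [0.8, -0.7, -0.8]
width: 16.4
gripper_force: 58.7
```

Call:
step_arm(commands=[0, 0, 0, 0, 0, 0, 0.15, 0, 0, 0, 0, 0, 0, 0.3, 0, 0, 0, 0, 0, 0, 0.6, 0, 0, 0, 0, 0, 0, 1, 0, 0, 0, 0, 0, 0, 1, 0, 0, 0, 0, 0, 0, 1, 0, 0, 0, 0, 0, 0, 1])

```text
clock: 18.4
eef_pos: [480.4, 24.7, -6.0]
tool_rot: [3.142, -0.0, 0.012]
force: [-0.6, -0.0, -0.3]
width: 85.4
gripper_force: 0.0
```

Call:
step_arm(commands=[0, 0, -3, 0, 0, 0, 1, 0, 0, -7, 0, 0, 0, 1, 0, 0, -11, 0, 0, 0, 1, 0, 0, -14, 0, 0, 0, 1, 0, 0, -14, 0, 0, 0, 1, 0, 0, -14, 0, 0, 0, 1])

```text
clock: 19.0
eef_pos: [480.5, 25.1, 134.4]
tool_rot: [-3.141, -0.001, 0.012]
force: [0.2, 0.6, -0.1]
width: 85.3
gripper_force: 0.0
```

```bash
python3 - <<'E'
from b import *
d=grab('wrist','end');W=cloud(d)
m=(W[...,2]>59)&(W[...,2]<72)&(abs(W[...,0]-494)<130)&(abs(W[...,1]-25)<14);P=W[m];print('rod',P.min(0).round(1),P.max(0).round(1),np.polyfit(P[:,0],P[:,1],1))
for x in(410,460,500,540,585):print(x,np.percentile(P[abs(P[:,0]-x)<4][:,2],98).round(1),P[abs(P[:,0]-x)<4][:,1].mean().round(1))
m=(W[...,2]>6)&(W[...,2]<14)&(abs(W[...,0]-494)<110)&(abs(W[...,1]-20)<50);print('base',cv2.minAreaRect(W[m][:,:2].astype(np.float32)))
d=grab('top');V=cloud(d);q=V[...,:2]-b;X=q@ux;Y=q@uy;Z=V[...,2]
for pv in(-105,-43,19,81):
    k=(abs(Y-pv-10)<40)&(abs(X)<18)&(Z>55);print(pv,Z[k].max().round())
j=.066;ex=np.array([np.cos(j),np.sin(j)]);ey=np.array([-ex[1],ex[0]]);q=V[...,:2]-np.array([528.5,224.5]);X=q@ex;Y=q@ey
k=(X>40)&(X<155)&(abs(Y)<38)&(Z>60);print('plug X',X[k].min(),X[k].max(),'Y',Y[k].min(),Y[k].max(),np.median(Z[k]))
print(ctrl.read_state()['eef_pos'],ctrl.read_state()['force'])
t=cv2.resize(d['image'][:,:,::-1][130:250,205:450],(800,392));w=d
cv2.imwrite('pics/fin2.png',t)
E
```

```text
rod [396.5  11.   59. ] [596.5  35.5  66.7] [1.19295409e-02 2.03578703e+01]
410 65.3 25.5
460 65.5 25.7
500 65.6 26.5
540 65.1 27.1
585 65.3 27.4
base ((500.30126953125, 26.411928176879883), (158.72491455078125, 45.080810546875), 0.6922686100006104)
-105 80.0
-43 80.0
19 80.0
81 80.0
plug X 58.14013155756317 95.11229786793204 Y -21.839337649120704 14.761323561787012 79.751343519604
[479.44640575  24.90722372 133.13523674] [-0.43226712 -0.26360015  0.24179827]
```

View pics/end.png

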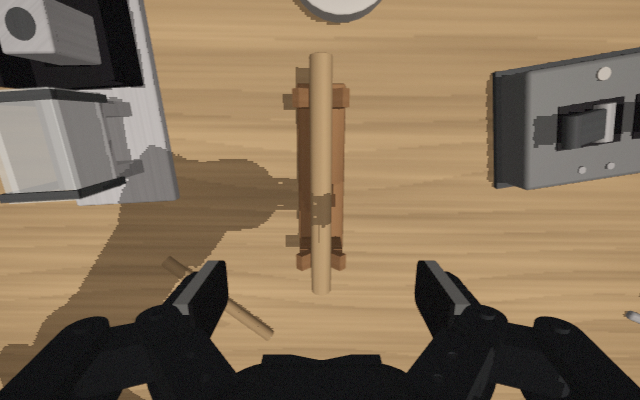

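The wrist view shows the rod level in both saddles, from (320,55) to (320,290). The block is in the tray at (45,30), the sleeve is empty, and the hand touches nothing. All four paddles are down. Handing in.

```bash
python3 -c "
from cell import ctrl
print(ctrl.finish_job())"
```

```text
the job is handed in; nothing more can be done
None
```

I handed the job in at about 19 s: all four toggles are off from one drag, the block is in the catch tray, and the rod is back centred in both saddles; a first pass ran above the paddles without touching them (true fingertip 43 mm higher than the arm reports), so I repeated it lower.

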